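# Register a spray mask on the wheel-painting jig

## Robot

A 7-joint arm with a two-finger parallel gripper is mounted at the origin on the work surface. World frame = base frame: x ahead of the robot, y to its left, z up, the work surface at z = 0. Lengths are in m, angles in rad, forces in N, time in s.
With the tool pointing down it reaches from about 0.375 to 0.925 m from the base axis. Payload 3.1 kg.
Tool frame: the origin (TCP) lies on the centre line of the jaws, within the pads' length; the fingertips stand r.nose_length ahead of it and the grasp point (between the pads) lies 3 mm ahead of it (r.nose_length is the distance from the TCP to the fingertips, in m); x points along the fingers, y is the direction in which the jaws open and shut, and the axes are right-handed (so a half turn about x gives the same grasp; the last joint's range is limited). The gripper opens to 85 mm and grips with 20 to 120 N. Pads are 22 mm wide; open, the fingers measure 114 mm over their backs; the gripper's body (76 mm by 85 mm) begins 54 mm behind the grasp point. The pads swing forward as they close: fully open they stand 13 mm farther back than shut.
Start: joints at [-1.372, 0.383, 0.044, 1.598, -0.018, 1.161, -0.05], TCP at [0.19, 0.622, 0.253] pointing down, gripper open.
Joint ranges: [-2.61, 2.61], [-0.41, 2.15], [-1.48, 1.57], [0, 2.5], [-1.57, 4.71], [0.05, 1.97], [-2.85, 2.85]. Speed limits (rad/s): [2.79, 2.79, 3.14, 3.14, 3.14, 3.14, 3.14].

## Interface

Orientations are given as a unit quaternion [w, x, y, z].
In Python, from rig import r gives the robot as it stands.
- The arm moves only by the tool send_rows, never from a script. Its argument "deltas" is a list of rows, each a list of 7 numbers: the turn, a rotation vector about the tool's x, y, z in degrees, then the shift along the tool's x, y, z in m, then the closure, from -1 (fully open) to 1 (shut). In form: [[ax, ay, az, x, y, z, gripper], ...]. A call has 1 to 8 rows; each row shifts and turns the pose as measured when the row begins, along the tool's axes as they then stand; what a row does not reach is not made up. A row lasts 1/8 s, in which the tool goes at most 62.5 mm and 10.7 degrees, less where a joint would pass 70% of its speed; a pose out of reach is approached as far as the arm can. A call with a gripper value outside its range is refused whole. The fingers move at their own pace and stop on an object; "squeeze" is the grip in N (left out, the last holds). Time passes only in rows, so rows that do not move let the fingers close. It gives the time, the measured TCP pose, the force and the opening at its end, in the units of the state.
- r.state(): the state, without advancing time (a new reading comes with each control period).
- r.grab_frame(name): name is "scene" or "top"; returns (picture, depth): 480x640x3 uint8, red, green, blue; 480x640 float32, m along the optical axis (not along the pixel's ray), 0 where there is no reading.
- r.camera_model(name): a dict with "fx", "fy", "cx", "cy" (pixels), "world_from_camera" (4x4, takes a point from camera to world coordinates). Camera axes: x right, y up, looking along -z (the intrinsics and any distortion apply to the point x, -y, -z); pixel columns grow to the right and rows downward; lengths in m; the calibration is good to about 2 mm. A picture is of the moment at which its call begins. camera_model takes no time and is no camera call.
- r.finish_job(): hands the job in, once; it reports no verdict.
The state is a dict: "clock": time; "qpos": joint angles; "joint_velocities": joint speeds; "joint_efforts": joint torques, N m; "eef_pos": TCP position; "ee_rot": TCP orientation; "ft_force": force on the tool from outside, world axes, zero at the start; "wrist_torque": the same for the moment, N m; "grip_width": finger opening in m.
Only numpy, scipy, OpenCV 4.12 (cv2) and the standard library are available. Lean on these libraries where they do the work, as an engineer would, in place of code of your own. Each camera call takes 0.05 s, during which the arm holds its last target.

## Task

The aluminium spray mask lies askew on the wheel-painting jig, riding on top of its two locating pins. Nudge it sideways with the fingertips, never pinching or lifting it, until its round hole and its slot drop over the two pins and it lies flat on the jig, then press a fingertip lightly down on top of it and finish while still pressing, so that it is held down for spraying. Leave everything else on the bench where it stands.

Things in the scene. Friction and masses are not known exactly. Their poses are not given: they have to be found in the camera images.
- jig: fixed painting jig: dark block 124 mm (x) by 176 mm (y), flat top 30 mm above the bench, three model wheels sunk in it, centred on a plywood board 200 x 290 x 6 mm. Origin under its centre, on the bench; x away from the robot when not turned. Two steel pins, 10 mm in diameter with hemispherical noses, rise 10 mm above the top at (-43, +50) and (-43, -50) mm; black lines on the board point to them.
- mask: loose aluminium plate 150 mm (x) by 210 mm (y), 5 mm thick, about 0.35 kg; origin at the centre of its underside. Three 34 mm round windows at x = +25, y = -60, 0, +60 mm show the wheels. Seated, its x, y and yaw agree with the jig's, its underside is 30 mm above the bench, it overhangs the jig by 13 mm in x and 17 mm in y, and the pins stand 5 mm proud of its top and stop it from sliding.
- mask_hole (a point): centre of the mask's round locating hole, 13 mm in diameter, at (-43, +50, 0) mm in the mask's frame, on its underside; belongs over pin_left. At the start the mask is 16 to 38 mm too far towards the jig's +y, up to 8 mm off either way in x, and turned up to 7 degrees.
- mask_slot (a point): centre of the mask's slot, 13 mm (x) by 19 mm (y), at (-43, -50, 0) mm in the mask's frame, on its underside; belongs over pin_right. At the start the mask rests on the pins' noses and the jig's far top edge, tilted about 5 degrees: its near (-x) edge's top is about 49 mm above the bench, its far edge's about 34 mm. Pushed at an edge it slides with 1 to 3 N.
- mask_pad (a point): centre of the top of the mask's red rubber thumb pad, 26 mm across, 2 mm thick, at (-16, 0, 7) mm in the mask's frame: a good place to press down; any solid part of the mask's top will do
- pin_left (a point): tip of the jig's pin on its +y side (for the round hole), 40 mm above the bench
- pin_right (a point): tip of the jig's pin on its -y side (for the slot), 40 mm above the bench
- jar_olive: small olive-green paint jar with a black cap, 34 mm across, 42 mm tall; origin at the centre of its underside. Leave it.
- jar_rust: the same jar in rust brown, 34 mm across, 42 mm tall; origin at the centre of its underside. Leave it.
- tweezers: steel tweezers lying flat, 120 mm long (their own y axis), 16 mm wide, 6 mm high; origin under the middle. Leave them.
- rinse_pot: open dark steel pot, 72 mm across, 70 mm tall; origin at the centre of its underside. Leave it.
- swab_tray: open drab tray of cotton swabs, 100 (its own x) x 60 x 32 mm, with swabs up to 50 mm high; origin at the centre of its underside. Leave it.
- foam_block: white foam block 160 (its own x) x 100 x 30 mm with painted kit parts on sticks, up to 65 mm high; origin at the centre of its underside. Leave it.

How it is judged:
At the end, for the whole second after the job is handed in: The mask's round hole is within 3 mm and its slot within 5 mm of their pins' axes, the mask lies flat on the jig (underside within about 1.5 mm of the jig's top, tilt under 0.015 rad) and at rest, and the fingers, standing over the mask, press on it with 1 to 40 N (horizontal distance between mask_hole and pin_left below 0.003 m and horizontal distance between mask_slot and pin_right below 0.005 m and z of mask in the frame of jig between 0.028 and 0.0316 m and angle between mask's own z axis and vertical below 0.015 rad and contact force between the fingers and mask between 1 and 40 N and x of the grasp point in the frame of mask between -0.085 and 0.085 m and y of the grasp point in the frame of mask between -0.115 and 0.115 m and z of the grasp point in the frame of mask above 0.012 m and linear speed of mask below 0.01 m/s); the arm keeps its last pose, push and grip.
It fails at once if the mask is lifted off the jig or tipped up (z of mask in the frame of jig above 0.044 m or angle between mask's own z axis and vertical above 0.2 rad).
It fails at once if the mask is pushed off the jig (z of mask in the frame of jig below 0.024 m).
It fails at once if something else on the bench is moved more than 20 mm (distance of any of jar_olive, jar_rust, tweezers, rinse_pot, swab_tray, foam_block from where it was at the start of the episode above 0.02 m).
It also fails if it takes over 54 s, if anything falls off the work surface, if the arm or the gripper's body presses on something with over 40 N, if the wrist force passes 120 N, or if a joint passes its speed limit or range.

## Working session

There is one attempt and no reset: what is moved stays moved. The work goes in short steps, Python scripts to look and compute and a tool call to move; the robot and the scene stay as the last step left them, time stands still between calls to the robot, and variables do not carry over. Pictures are saved under pics/ and viewed, and the job is handed in when it is done.

Besides the shell and the picture viewer there is one more tool, called after "Call:" as name(argument=value, ...) on one line, values as JSON. send_rows: Moves the arm, as the interface text tells. Its arguments: {"type":"object","properties":{"deltas":{"type":"array"},"squeeze":{"type":"number"}},"required":["deltas"]}

```bash
ls; mkdir -p pics; python3 - <<'E'
from rig import r
import cv2,numpy as np
print(r.state()); print(r.nose_length)
for n in("scene","top"):
    p,d=r.grab_frame(n); cv2.imwrite(f"pics/{n}0.png",p[:,:,::-1]); np.save(f"{n}_d0.npy",d); np.save(f"{n}_p0.npy",p)
    print(n,r.camera_model(n))
E
```

```text
pics
{'clock': 0.0, 'qpos': array([-1.37178805,  0.38385918,  0.0438413 ,  1.59963625, -0.0179168 ,
        1.1612294 , -0.04987628]), 'joint_velocities': array([ 0.001032  ,  0.00041509, -0.00062747, -0.00039613, -0.00107082,
        0.00088221, -0.0002712 ]), 'joint_efforts': array([ 3.52528605e-05, -4.33465469e+01,  1.02487162e+00, -2.49513245e+01,
        1.07286964e-02,  1.15245677e-02, -7.65716834e-06]), 'eef_pos': array([0.18983964, 0.62069178, 0.25184276]), 'ee_rot': array([ 0.69924285,  0.10355778,  0.69943409, -0.10548546]), 'ft_force': array([ 0.6101825 , -0.25358692,  0.1252447 ]), 'wrist_torque': array([-0.00827592, -0.01652673, -0.00427447]), 'grip_width': 0.0854985221993353}
0.022
scene {'fx': 476.94506399068945, 'fy': 476.94506399068945, 'cx': 322.16148974510793, 'cy': 240.01271127286867, 'world_from_camera': array([[ 0.70232151, -0.59740349,  0.38710923,  1.01707113],
       [ 0.71179062,  0.58175555, -0.39359191, -0.41519843],
       [ 0.00993024,  0.55196879,  0.83380564,  0.96139534],
       [ 0.        ,  0.        ,  0.        ,  1.        ]])}
top {'fx': 437.3234294425634, 'fy': 437.3234294425634, 'cx': 318.50107327028746, 'cy': 237.07007900728217, 'world_from_camera': array([[-0.01247923,  0.99093243, -0.13378037,  0.45879108],
       [-0.99991972, -0.01207315,  0.00384624,  0.01945949],
       [ 0.00219621,  0.13381763,  0.99100354,  1.05015989],
       [ 0.        ,  0.        ,  0.        ,  1.        ]])}
```

View pics/scene0.png

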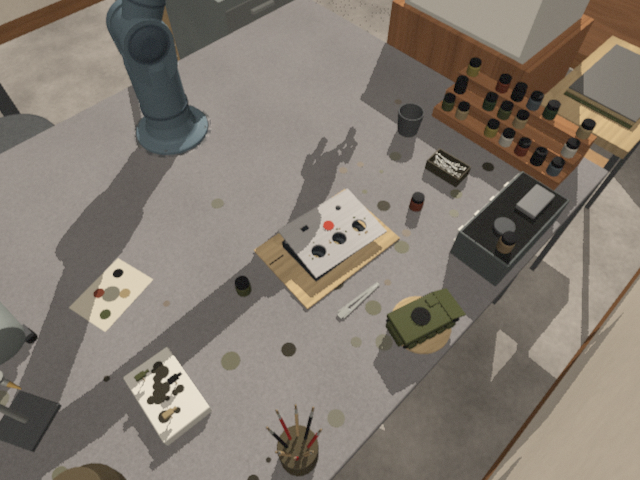

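View pics/top0.png

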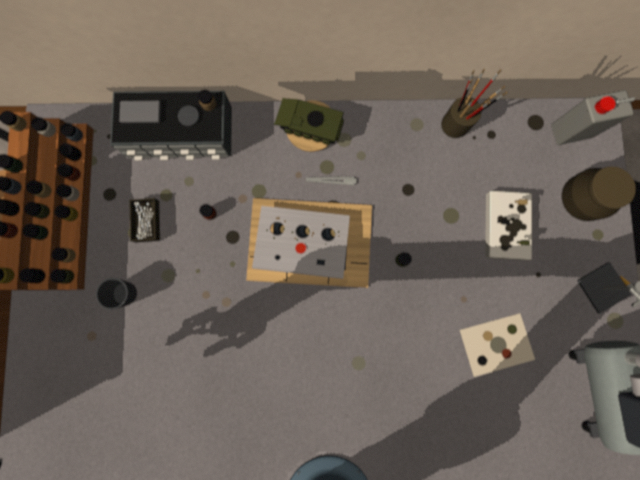

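```bash
python3 - <<'E'
import cv2,numpy as np
p=np.load("top_p0.npy")[190:300,235:385,::-1]; cv2.imwrite("pics/top0z.png",cv2.resize(p,None,fx=5,fy=5,interpolation=cv2.INTER_CUBIC))
p=np.load("scene_p0.npy")[180:310,245:405,::-1]; cv2.imwrite("pics/scene0z.png",cv2.resize(p,None,fx=4.5,fy=4.5,interpolation=cv2.INTER_CUBIC))
E
```

```text
(no output)
```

View pics/top0z.png

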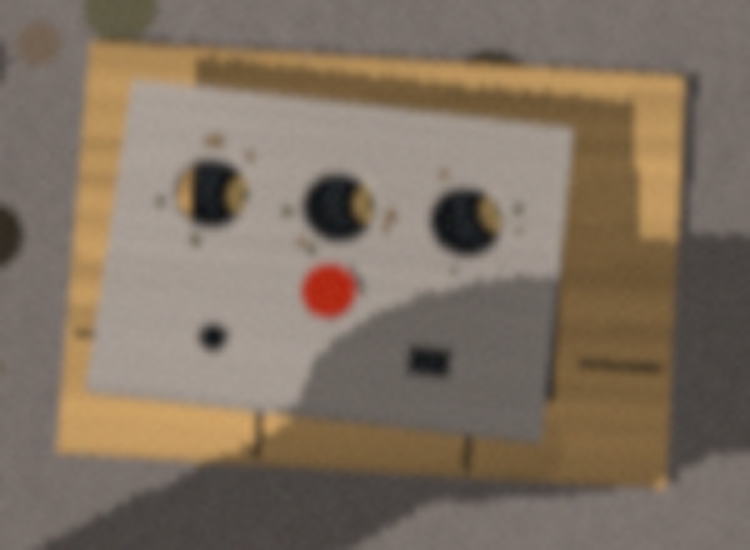

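View pics/scene0z.png

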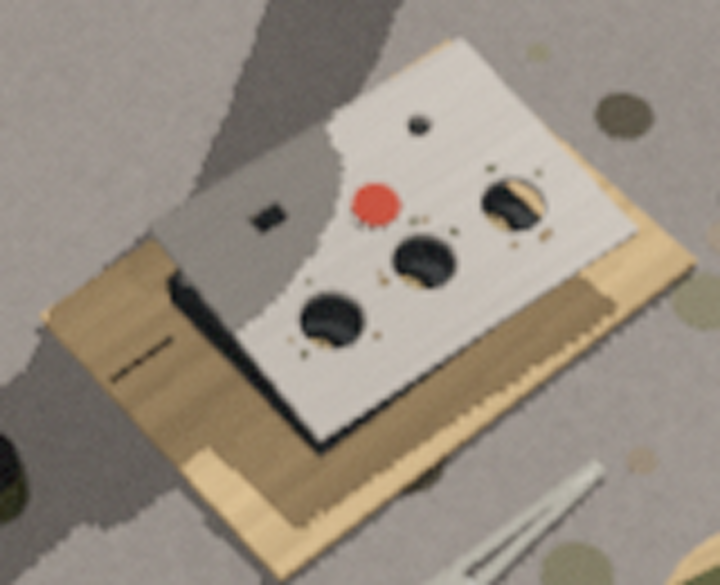

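```bash
cat > h.py <<'E'
from rig import r
import cv2,numpy as np
def ray(n,uv):
    m=r.camera_model(n);T=m["world_from_camera"]
    d=np.array([(uv[0]-m["cx"])/m["fx"],-(uv[1]-m["cy"])/m["fy"],-1.]);return T[:3,3],T[:3,:3]@d
def onz(n,uv,z):
    o,d=ray(n,uv);return o+d*(z-o[2])/d[2]
def tri(a,b):
    (o1,d1),(o2,d2)=ray("top",a),ray("scene",b)
    A=np.c_[d1,-d2];s=np.linalg.lstsq(A,o2-o1,rcond=None)[0]
    P,Q=o1+s[0]*d1,o2+s[1]*d2;return (P+Q)/2,np.linalg.norm(P-Q)
def quad(cnt):
    h=cv2.convexHull(cnt)
    for e in np.arange(1,20,.5):
        q=cv2.approxPolyDP(h,e,True)
        if len(q)<=4:break
    q=q[:,0].astype(float)
    # refine: fit lines on hull-contour points
    pts=cnt[:,0].astype(float);L=[]
    for i in range(len(q)):
        a,b=q[i],q[(i+1)%len(q)];t=(b-a)/np.linalg.norm(b-a);w=pts-a
        s=w@t;d=w@np.array([-t[1],t[0]]);k=(abs(d)<2)&(s>5)&(s<np.linalg.norm(b-a)-5)
        vx,vy,x,y=cv2.fitLine(pts[k].astype(np.float32),cv2.DIST_HUBER,0,.01,.01).ravel();L.append(np.cross([x,y,1],[x+vx,y+vy,1]))
    out=[]
    for i in range(len(q)):
        c=np.cross(L[i-1],L[i]);out.append(c[:2]/c[2])
    return np.array(out)
def big(m):
    c,_=cv2.findContours(m.astype(np.uint8),cv2.RETR_EXTERNAL,cv2.CHAIN_APPROX_NONE);return max(c,key=cv2.contourArea)
def up(p,box,s=4):
    x0,y0,x1,y1=box;return cv2.resize(p[y0:y1,x0:x1],None,fx=s,fy=s,interpolation=cv2.INTER_CUBIC)
def back(U,box,s=4): return (np.asarray(U)+.5)/s-.5+np.array(box[:2])
BOX={"top":(235,180,385,300),"scene":(245,180,410,315)}
def sc(n,p):
    b=BOX[n];u=up(p,b);hsv=cv2.cvtColor(u,cv2.COLOR_RGB2HSV);lab=cv2.cvtColor(u,cv2.COLOR_RGB2LAB);return u,hsv,lab
E
python3 - <<'E'
from h import *
for n in("top","scene"):
    p=np.load(n+"_p0.npy");u,hsv,lab=sc(n,p)
    B=cv2.morphologyEx(((lab[:,:,2]>142)&(hsv[:,:,0]>10)).astype(np.uint8),cv2.MORPH_CLOSE,np.ones((25,25)))
    c=big(B);q=back(quad(c),BOX[n]);print(n,"board",q.round(1))
    P=np.array([onz(n,x,.006) for x in q]);print(P.round(4),np.linalg.norm(P-np.roll(P,-1,0),axis=1).round(4),P.mean(0).round(4))
    R=((hsv[:,:,1]>150)&((hsv[:,:,0]<9)|(hsv[:,:,0]>170)));m=cv2.moments(big(R),True);print("pad",back([m['m10']/m['m00'],m['m01']/m['m00']],BOX[n]))
    D=(u.max(2)<62).astype(np.uint8)
    nn,l,st,ce=cv2.connectedComponentsWithStats(D)
    for i in range(1,nn):
        if 60<st[i,4]<3000: print("dark",back(ce[i],BOX[n]).round(1),st[i,2:])
E
```

```text
top board [[252.3 197.8]
 [370.8 204.3]
 [367.7 286.8]
 [245.7 280.3]]
[[ 0.6983  0.1757  0.006 ]
 [ 0.6788 -0.1128  0.006 ]
 [ 0.4793 -0.0999  0.006 ]
 [ 0.4982  0.1898  0.006 ]] [0.2892 0.1999 0.2903 0.2006] [0.5886 0.0382 0.006 ]
pad [300.30760676 247.69035439]
dark [276.9 228.2] [  30   46 1101]
dark [301.2 231.2] [  42   47 1452]
dark [326.8 234.2] [  45   46 1505]
dark [236.  236.6] [ 14  40 436]
dark [277.1 257. ] [ 13  13 133]
dark [320.3 261.9] [ 31  21 539]
scene board [[399.7 237.6]
 [307.4 308.7]
 [253.2 249.9]
 [277.7 233.4]
 [394.9 233.4]]
[[ 0.6993  0.1748  0.006 ]
 [ 0.6794 -0.1143  0.006 ]
 [ 0.4796 -0.1009  0.006 ]
 [ 0.4846 -0.0279  0.006 ]
 [ 0.6831  0.1761  0.006 ]] [0.2898 0.2003 0.0732 0.2846 0.0162] [0.6052 0.0216 0.006 ]
pad [328.0409292  225.05042404]
dark [356.7 225.2] [ 46  39 780]
dark [304.4 228.1] [ 27  22 339]
dark [338.6 237.3] [  51   41 1344]
dark [299.2 259.5] [ 197  160 2903]
dark [318.3 250.7] [  53   44 1664]
dark [247.  286.6] [  25   79 1403]
dark [338.5 286.2] [22 18 88]
```

```bash
python3 - <<'E'
from h import *
# jig
c=np.array([.5888,.0378]);a=np.radians(-3.8);R=np.array([[np.cos(a),-np.sin(a)],[np.sin(a),np.cos(a)]])
print("pins",c+R@[-.043,.05],c+R@[-.043,-.05])
print("pad",tri((300.3,247.7),(328.04,225.05)))
print("slot",tri((320.3,261.9),(304.4,228.1)))
p=np.load("scene_p0.npy");u,hsv,lab=sc("scene",p)
# mask plate: low-saturation bright; top
for n in("top","scene"):
    p=np.load(n+"_p0.npy");u,hsv,lab=sc(n,p)
    for nm,pt,s in(("hole",{"top":(277.1,257),"scene":(338,207.5)}[n],5),):
        x,y=((np.array(pt)+.5-np.array(BOX[n][:2]))*4-.5).astype(int);g=cv2.cvtColor(u,cv2.COLOR_RGB2GRAY)[y-20:y+20,x-20:x+20]
        m=(g<130).astype(np.uint8);k,l,st,ce=cv2.connectedComponentsWithStats(m);i=1+np.argmax(st[1:,4]);print(n,nm,back(ce[i]+[x-20,y-20],BOX[n]),st[i])
    M=(abs(lab[:,:,2].astype(int)-128)<9)&(abs(lab[:,:,1].astype(int)-128)<9)&(lab[:,:,0]>85)
    cv2.imwrite(f"pics/m_{n}.png",M*255)
E
```

```text
pins [0.54920823 0.09053985] [ 0.54258084 -0.0092403 ]
pad (array([0.57036118, 0.05795207, 0.04317623]), np.float64(0.00013882648912767187))
slot (array([0.53712252, 0.01227694, 0.0420634 ]), np.float64(0.00040951241825062674))
top hole [277.14437984 256.92102713] [  9   8  26  26 516]
scene hole [337.57440476 207.55853175] [ 10  13  19  17 252][ WARN:0@0.298] global loadsave.cpp:1063 imwrite_ Unsupported depth image for selected encoder is fallbacked to CV_8U.
```

View pics/m_top.png

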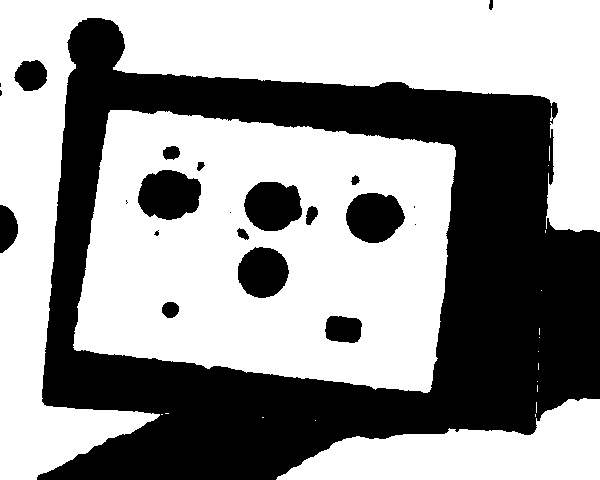

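View pics/m_scene.png

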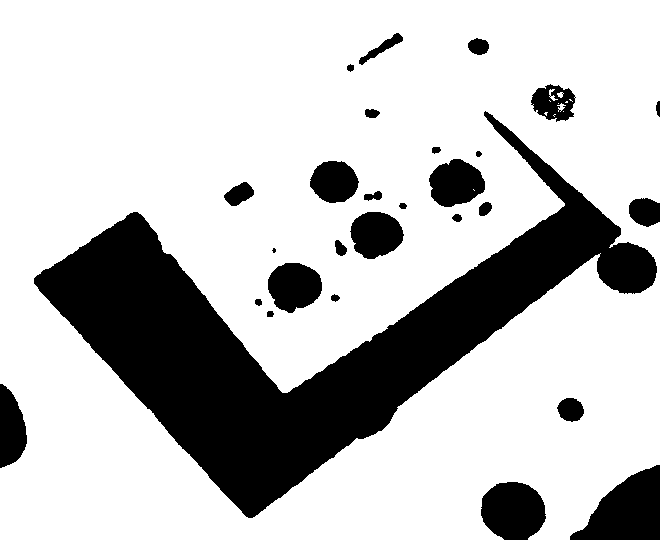

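```bash
cat >> h.py <<'E'
C0=np.array([.5888,.0378]);A0=np.radians(-3.8)
def Rm(a): return np.array([[np.cos(a),-np.sin(a)],[np.sin(a),np.cos(a)]])
def meas(p,zn=.049,zf=.034):
    """mask pose from top view; zn,zf = near/far edge top heights"""
    u,hsv,lab=sc("top",p)
    M=((abs(lab[:,:,2].astype(int)-128)<9)&(abs(lab[:,:,1].astype(int)-128)<9)&(lab[:,:,0]>85)).astype(np.uint8)
    k,l,st,ce=cv2.connectedComponentsWithStats(M,connectivity=4)
    R=((hsv[:,:,1]>150)&((hsv[:,:,0]<9)|(hsv[:,:,0]>170)));pc=big(R);m=cv2.moments(pc,True);pad=np.array([m['m10']/m['m00'],m['m01']/m['m00']])
    i=[j for j in range(1,k) if st[j,0]<pad[0]<st[j,0]+st[j,2] and st[j,1]<pad[1]<st[j,1]+st[j,3] and 20000<st[j,4]<120000]
    loc=[(-.016,0)];uv=[pad];h=[.002]
    if i:
        q=quad(big(cv2.morphologyEx((l==i[0]).astype(np.uint8),cv2.MORPH_OPEN,np.ones((9,9)))))
        if len(q)==4:
            cen=q.mean(0)
            for x in q:
                d=x-cen;loc.append((-np.sign(d[1])*.075,-np.sign(d[0])*.105));uv.append(x);h.append(0)
    loc=np.array(loc);uv=back(np.array(uv),BOX["top"])
    z=[zn+(zf-zn)*(a+.075)/.15+b for (a,_),b in zip(loc,h)]
    W=np.array([onz("top",x,zz)[:2] for x,zz in zip(uv,z)])
    if len(W)<5: print("pad only",W);return None
    lc=loc-loc.mean(0);wc=W-W.mean(0);a=np.arctan2((lc[:,0]*wc[:,1]-lc[:,1]*wc[:,0]).sum(),(lc*wc).sum())
    t=W.mean(0)-Rm(a)@loc.mean(0);res=W-(loc@Rm(a).T+t)
    e=Rm(A0).T@(t-C0)
    print("mask c",t.round(4),"yaw",np.degrees(a).round(2),"res mm",(res*1e3).round(1).tolist())
    print("err in jig mm",(e*1e3).round(1),"dyaw deg",np.degrees(a-A0).round(2))
    for nm,L in(("hole",(-.043,.05)),("slot",(-.043,-.05))):
        print(nm,"off in jig mm",(1e3*Rm(A0).T@(Rm(a)@L+t-(Rm(A0)@L+C0))).round(1))
    return t,a
E
python3 - <<'E'
from h import *
meas(np.load("top_p0.npy"));print("hole",tri((277.14,256.9),(337.6,207.6)))
for L in [(-.043,.05),(-.043,-.05)]:print(Rm(A0)@L+C0)
E
```

```text
mask c [nan nan] yaw nan res mm [[nan, nan], [nan, nan], [nan, nan], [nan, nan], [nan, nan]]
err in jig mm [nan nan] dyaw deg nan
hole off in jig mm [nan nan]
slot off in jig mm [nan nan]
hole (array([0.54965137, 0.11155116, 0.04250631]), np.float64(0.00032926961258778793))
[0.54920823 0.09053985]
[ 0.54258084 -0.0092403 ]h.py:26: RuntimeWarning: divide by zero encountered in divide
  c=np.cross(L[i-1],L[i]);out.append(c[:2]/c[2])
h.py:26: RuntimeWarning: invalid value encountered in divide
  c=np.cross(L[i-1],L[i]);out.append(c[:2]/c[2])
h.py:51: RuntimeWarning: invalid value encountered in subtract
  d=x-cen;loc.append((-np.sign(d[1])*.075,-np.sign(d[0])*.105));uv.append(x);h.append(0)
```

```bash
python3 - <<'E'
s=open('h.py').read()
s=s.replace("20000<st[j,4]<120000]","20000<st[j,4]<120000 and st[j,0]>0 and st[j,1]>0 and st[j,0]+st[j,2]<600]")
a=s.index("    for e in np.arange");b=s.index("    # refine")
s=s[:a]+"    q=cv2.approxPolyN(h,4).reshape(-1,2).astype(float)\n"+s[b:]
s=s.replace("abs(d)<2","abs(d)<4")
open('h.py','w').write(s)
E
python3 - <<'E'
from h import *
meas(np.load("top_p0.npy"))
E
```

```text
mask c [0.5859 0.0553] yaw -7.32 res mm [[0.2, 0.6], [-1.4, 2.6], [1.2, 0.6], [2.4, -2.2], [-2.4, -1.5]]
err in jig mm [-4.1 17.3] dyaw deg -3.52
hole off in jig mm [-0.9 19.8]
slot off in jig mm [-7. 20.]
```

```bash
cat >> h.py <<'E'
from scipy.spatial.transform import Rotation as Ro
def tool():
    s=r.state();q=s["ee_rot"];return s,Ro.from_quat([q[1],q[2],q[3],q[0]]).as_matrix()
def status(target=None,jaw=None,tilt=True):
    """target TCP world; jaw = direction angle(deg) of tool y in world (mod 180)"""
    s,R=tool();print("t",round(s["clock"],2),"tcp",s["eef_pos"].round(4),"w",s["grip_width"].round(4),"f",s["ft_force"].round(2),"q7",s["qpos"][6].round(2))
    print("x",R[:,0].round(3),"y",R[:,1].round(3),"yaw_y",np.degrees(np.arctan2(R[1,1],R[0,1])).round(1))
    print("jig frame tcp mm",(1e3*Rm(A0).T@(s["eef_pos"][:2]-C0)).round(1))
    if target is not None: print("tool shift",(R.T@(np.array(target)-s["eef_pos"])).round(4))
    if jaw is not None:
        a=np.radians(jaw);y=np.array([np.cos(a),np.sin(a),0]);y*=np.sign(y@R[:,1]);x=np.array([0,0,-1.])
        T=np.c_[x,y,np.cross(x,y)];print("rotvec deg",np.degrees(Ro.from_matrix(R.T@T).as_rotvec()).round(1))
def jw(x,y): return (Rm(A0)@[x,y]+C0)
E
python3 - <<'E'
from h import *
print(jw(0,.16),jw(0,.135))
status([*jw(0,.16),.15],-3.8)
E
```

```text
[0.59940382 0.19744823] [0.59774698 0.1725032 ]Traceback (most recent call last):
  File "<stdin>", line 3, in <module>
  File "h.py", line 66, in status
    s,R=tool();print("t",round(s["clock"],2),"tcp",s["eef_pos"].round(4),"w",s["grip_width"].round(4),"f",s["ft_force"].round(2),"q7",s["qpos"][6].round(2))
                                                                             ^^^^^^^^^^^^^^^^^^^^^
AttributeError: 'float' object has no attribute 'round'
```

```bash
sed -i 's/s\["grip_width"\].round(4)/round(float(s["grip_width"]),4)/' h.py; python3 - <<'E'
from h import *
status([*jw(0,.16),.15],-3.8)
E
```

```text
t 0.1 tcp [0.1899 0.6208 0.252 ] w 0.0856 f [-0.07 -0.54  0.  ] q7 -0.05
x [-0.001 -0.002 -1.   ] y [ 0.292  0.956 -0.002] yaw_y 73.0
jig frame tcp mm [-436.7  555.3]
tool shift [ 0.1027 -0.2849  0.5154]
rotvec deg [76.8  0.1  0.1]
```

```bash
python3 - <<'E'
from h import *
s,R=tool();d=np.array([*jw(0,.16),.15])-s["eef_pos"];N=10
for i in range(N):
    print((( R@Ro.from_rotvec([np.radians(7.68*i),0,0]).as_matrix()).T@d/N).round(3))
E
```

```text
[ 0.01  -0.028  0.052]
[ 0.01  -0.021  0.055]
[ 0.01  -0.014  0.057]
[ 0.01  -0.006  0.059]
[0.01  0.002 0.059]
[0.01  0.01  0.058]
[0.01  0.017 0.056]
[0.01  0.025 0.053]
[0.01  0.032 0.05 ]
[0.01  0.038 0.045]
```

Call:
send_rows(deltas=[[7.7,0,0,0.01,-0.028,0.052,-1],[7.7,0,0,0.01,-0.021,0.055,-1],[7.7,0,0,0.01,-0.014,0.057,-1],[7.7,0,0,0.01,-0.006,0.059,-1],[7.7,0,0,0.01,0.002,0.059,-1],[7.7,0,0,0.01,0.01,0.058,-1],[7.7,0,0,0.01,0.017,0.056,-1],[7.7,0,0,0.01,0.025,0.053,-1]])

```text
clock: 1.1
eef_pos: [0.5158, 0.2759, 0.1658]
ee_rot: [0.542, 0.452, 0.544, -0.454]
ft_force: [-0.3, 1.0, -0.2]
grip_width: 0.0853
```

```bash
python3 - <<'E'
from h import *
status([*jw(0,.16),.12],-3.8)
E
```

```text
t 1.1 tcp [0.5158 0.2759 0.1658] w 0.0853 f [-0.31  0.98 -0.24] q7 -0.23
x [-0.006 -0.    -1.   ] y [ 0.984  0.179 -0.006] yaw_y 10.3
jig frame tcp mm [-88.7 232.7]
tool shift [0.0454 0.0685 0.0922]
rotvec deg [14.1 -0.   0.3]
```

Call:
send_rows(deltas=[[7,0,0,0.02,0.034,0.046,-1],[7,0,0,0.02,0.038,0.04,-1],[0,0,0,0.005,0,0,-1]])

```text
clock: 1.48
eef_pos: [0.6021, 0.1884, 0.1181]
ee_rot: [-0.479, -0.518, -0.479, 0.523]
ft_force: [-0.0, 0.1, -0.4]
grip_width: 0.0855
```

```bash
python3 - <<'E'
from h import *
status([*jw(0,.16),.12],-3.8)
p,d=r.grab_frame("scene");cv2.imwrite("pics/s1.png",cv2.resize(p[100:330,230:480,::-1],None,fx=3,fy=2.6));np.save("s1d.npy",d)
E
```

```text
t 1.48 tcp [0.6021 0.1884 0.1181] w 0.0855 f [-0.01  0.05 -0.37] q7 -0.23
x [-0.004 -0.005 -1.   ] y [ 0.997 -0.082 -0.004] yaw_y -4.7
jig frame tcp mm [  3.3 151.2]
tool shift [-0.0019 -0.0035 -0.0087]
rotvec deg [-0.9  0.3  0.2]
```

View pics/s1.png

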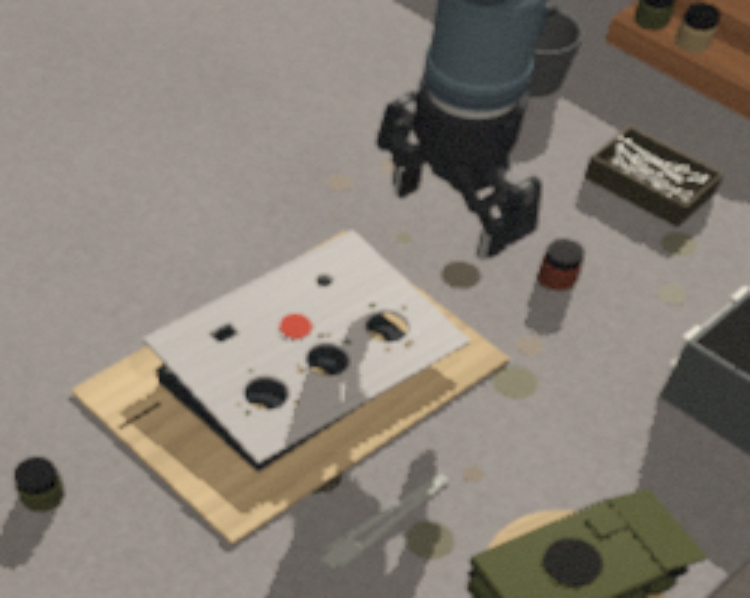

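```bash
python3 - <<'E'
from h import *
d=np.load("s1d.npy");m=r.camera_model("scene");T=m["world_from_camera"]
s,R=tool()
v,u=np.mgrid[120:220,340:430];z=d[120:220,340:430]
P=np.stack([(u-m["cx"])/m["fx"]*z,-(v-m["cy"])/m["fy"]*z,-z],-1)@T[:3,:3].T+T[:3,3]
P=P[(z>0)];L=(P-s["eef_pos"])@R
k=(abs(L[:,0])<.08)&(abs(L[:,1])<.07)&(abs(L[:,2])<.03)
for sg in(1,-1):
    q=L[k&(L[:,1]*sg>.03)];q=q[np.argsort(-q[:,0])];print((q[:12]*1e3).round(0).tolist())
E
```

```text
[[9.0, 54.0, 11.0], [7.0, 54.0, 9.0], [6.0, 56.0, 8.0], [4.0, 53.0, 14.0], [4.0, 53.0, 9.0], [3.0, 48.0, 13.0], [3.0, 55.0, 13.0], [3.0, 50.0, 15.0], [1.0, 53.0, 12.0], [0.0, 59.0, 2.0], [-0.0, 52.0, 15.0], [-1.0, 60.0, 7.0]]
[[78.0, -30.0, 29.0], [76.0, -45.0, 29.0], [76.0, -37.0, 29.0], [76.0, -53.0, 28.0], [74.0, -60.0, 29.0], [72.0, -63.0, 30.0], [72.0, -66.0, 30.0], [72.0, -69.0, 28.0], [11.0, -39.0, -1.0], [11.0, -39.0, 9.0], [9.0, -40.0, 12.0], [7.0, -42.0, 13.0]]
```

Call:
send_rows(deltas=[[-0.9,0.3,0.2,0.045,-0.003,0,-1],[0,0,0,0.045,0,0,-1],[0,0,0,0.002,0,0.008,-1],[0,0,0,0,0,0.004,-1]])

```text
clock: 2.02
eef_pos: [0.5942, 0.1879, 0.0254]
ee_rot: [0.484, 0.514, 0.49, -0.511]
ft_force: [0.1, -0.5, 0.8]
grip_width: 0.0851
```

```bash
python3 - <<'E'
from h import *
status([*jw(0,.126),.027],-3.8)
E
```

```text
t 2.02 tcp [0.5942 0.1879 0.0254] w 0.0851 f [ 0.13 -0.49  0.82] q7 -0.14
x [-0.003  0.009 -1.   ] y [ 0.999 -0.051 -0.003] yaw_y -2.9
jig frame tcp mm [ -4.6 150.1]
tool shift [-0.0018  0.0042  0.0242]
rotvec deg [ 0.9 -0.5  0.2]
```

Call:
send_rows(deltas=[[0.9,-0.5,0,-0.001,0.004,0.004,-1],[0,0,0,0,0,0.004,-1],[0,0,0,0,0,0.004,-1],[0,0,0,0,0,0.003,-1],[0,0,0,0,0,0.003,-1]])

```text
clock: 2.65
eef_pos: [0.6007, 0.171, 0.0323]
ee_rot: [0.483, 0.519, 0.483, -0.514]
ft_force: [-0.3, 0.8, -0.3]
grip_width: 0.0855
```

```bash
python3 - <<'E'
from h import *
status([*jw(0,.126),.027],-3.8)
E
```

```text
t 2.65 tcp [0.6007 0.171  0.0323] w 0.0855 f [-0.29  0.78 -0.31] q7 -0.13
x [ 0.005  0.005 -1.   ] y [ 0.998 -0.068  0.005] yaw_y -3.9
jig frame tcp mm [  3.1 133.7]
tool shift [ 0.0053 -0.0031  0.0077]
rotvec deg [-0.1 -0.3 -0.3]
```

Call:
send_rows(deltas=[[0,0,0,0.005,-0.003,0.003,-1],[0,0,0,0,0,0.003,-1],[0,0,0,0,0,0.002,-1]])

```text
clock: 3.02
eef_pos: [0.597, 0.1647, 0.0271]
ee_rot: [0.482, 0.52, 0.484, -0.513]
ft_force: [-1.0, 1.7, 1.3]
grip_width: 0.0854
```

```bash
python3 - <<'E'
from h import *
status([*jw(0,.124),.027],-3.8)
p,d=r.grab_frame("top");meas(p);cv2.imwrite("pics/t2.png",cv2.resize(p[180:300,225:385,::-1],None,fx=5,fy=5))
E
```

```text
t 3.02 tcp [0.597  0.1647 0.0271] w 0.0854 f [-0.95  1.74  1.34] q7 -0.12
x [ 0.005  0.007 -1.   ] y [ 0.998 -0.067  0.005] yaw_y -3.8
jig frame tcp mm [ -0.3 127.2]
tool shift [0.0001 0.0003 0.0032]
rotvec deg [-0.  -0.4 -0.3]
mask c [0.5893 0.0493] yaw -4.47 res mm [[-0.2, -0.7], [-1.8, 1.3], [2.3, 1.2], [2.6, -0.8], [-2.9, -0.9]]
err in jig mm [-0.3 11.5] dyaw deg -0.67
hole off in jig mm [ 0.3 12. ]
slot off in jig mm [-0.8 12. ]
```

View pics/t2.png

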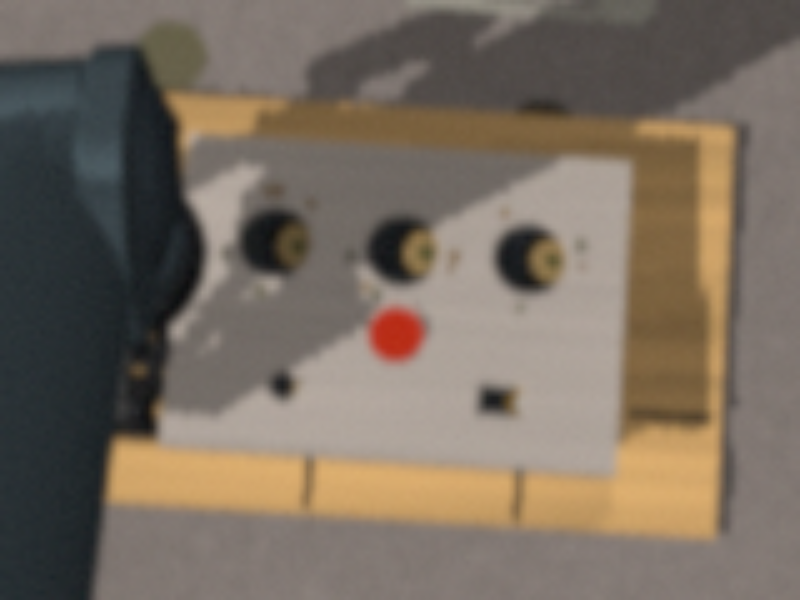

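```bash
cat >> h.py <<'E'
def feats(p,zh=.0425,zp=.045):
    """hole, slot from dark blobs near predicted; pad from red; top view; offsets in jig frame vs seated"""
    u,hsv,lab=sc("top",p);g=cv2.cvtColor(u,cv2.COLOR_RGB2GRAY)
    R=((hsv[:,:,1]>150)&((hsv[:,:,0]<9)|(hsv[:,:,0]>170)));m=cv2.moments(big(R),True);pad=back([m['m10']/m['m00'],m['m01']/m['m00']],BOX["top"])
    T=lambda uv,z,L:(1e3*(Rm(A0).T@(onz("top",uv,z)[:2]-C0)-L)).round(1)
    print("pad off",T(pad,zp,np.array([-.016,0])))
    out={}
    pu=(pad+.5-np.array(BOX["top"][:2]))*4-.5
    for nm,sgn,L in(("hole",-1,(-.043,.05)),("slot",1,(-.043,-.05))):
        c=(pu+[sgn*87,44]).astype(int);w=g[c[1]-28:c[1]+28,c[0]-28:c[0]+28]
        # plate is grey; aperture = deviates from local plate in brightness or is yellow
        lw=lab[c[1]-28:c[1]+28,c[0]-28:c[0]+28,2]
        M=((w<np.median(w)*.7)|(lw>140)).astype(np.uint8)
        k,l,st,ce=cv2.connectedComponentsWithStats(M)
        i=[j for j in range(1,k) if st[j,0]>0 and st[j,1]>0 and st[j,0]+st[j,2]<56 and st[j,1]+st[j,3]<56 and st[j,4]>60]
        for j in i:
            uv=back(ce[j]+c-28,BOX["top"]);bc=back(st[j,:2]+st[j,2:4]/2-.5+c-28,BOX["top"]);out[nm]=T(uv,zh,np.array(L));print(nm,uv.round(1),st[j,2:],"off(centroid)",out[nm],"off(bbox)",T(bc,zh,np.array(L)))
    if len(out)==2: print("dyaw deg",np.degrees(np.arctan2(-(out["hole"]-out["slot"])[0],100)).round(2))
E
python3 - <<'E'
from h import *
print("start");feats(np.load("top_p0.npy"));print("now");p,d=r.grab_frame("top");np.save("t2.npy",p);feats(p)
E
```

```text
start
pad off [-3.9 18.8]
hole [277.1 257. ] [ 23  22 372] off(centroid) [-1.  21.1] off(bbox) [-1.1 21.2]
slot [320.4 261.8] [ 33  23 659] off(centroid) [-6.9 20.8] off(bbox) [-7.  20.8]
dyaw deg -3.38
now
pad off [-0.2 10.7]
hole [280.2 254.9] [ 35  36 672] off(centroid) [ 4.2 14.4] off(bbox) [ 4.4 15.7]
slot [324.2 259.4] [ 32  22 580] off(centroid) [-0.8 12.3] off(bbox) [-0.4 11.6]
dyaw deg -2.86
```

Call:
send_rows(deltas=[[0,0,0,0,0,0.003,-1],[0,0,0,0,0,0.002,-1],[0,0,0,0,0,0.002,-1]])

```text
clock: 3.5
eef_pos: [0.5966, 0.1571, 0.0271]
ee_rot: [0.483, 0.519, 0.484, -0.513]
ft_force: [-0.8, 0.6, -0.5]
grip_width: 0.0855
```

```bash
python3 - <<'E'
from h import *
status([*jw(0,.117),.027],-3.8)
p,d=r.grab_frame("top");feats(p);cv2.imwrite("pics/t3.png",cv2.resize(p[180:300,225:385,::-1],None,fx=5,fy=5))
E
```

```text
t 3.5 tcp [0.5966 0.1571 0.0271] w 0.0855 f [-0.79  0.58 -0.48] q7 -0.1
x [ 0.005  0.007 -1.   ] y [ 0.998 -0.066  0.005] yaw_y -3.8
jig frame tcp mm [-1.000e-01  1.195e+02]
tool shift [0.0001 0.0001 0.0025]
rotvec deg [ 0.  -0.4 -0.3]
pad off [1.  3.7]
hole [283.5 255.3] [ 20  29 351] off(centroid) [3.7 6.7] off(bbox) [2.9 6.7]
slot [327.4 258.5] [ 35  22 519] off(centroid) [1.6 5. ] off(bbox) [1.2 3.9]
dyaw deg -1.2
```

View pics/t3.png

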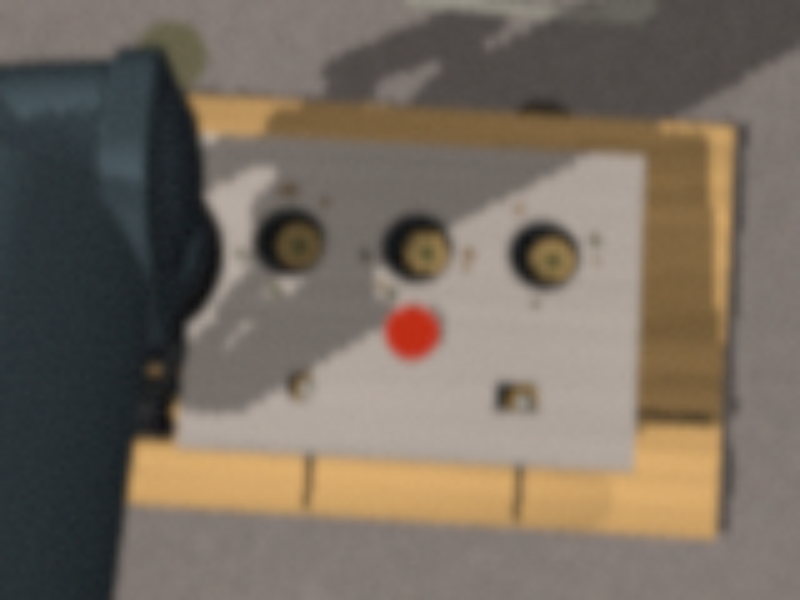

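Call:
send_rows(deltas=[[0,0,0,0,0,0.002,-1],[0,0,0,0,0,0.0015,-1]])

```text
clock: 3.8
eef_pos: [0.5966, 0.1524, 0.027]
ee_rot: [0.483, 0.519, 0.483, -0.513]
ft_force: [-0.1, 1.7, 0.4]
grip_width: 0.0853
```

```bash
python3 - <<'E'
from h import *
status([*jw(0,.117),.027],-3.8)
p,d=r.grab_frame("top");feats(p);cv2.imwrite("pics/t4.png",cv2.resize(p[180:300,225:385,::-1],None,fx=5,fy=5))
E
```

```text
t 3.8 tcp [0.5966 0.1524 0.027 ] w 0.0853 f [-0.08  1.73  0.37] q7 -0.1
x [ 0.006  0.006 -1.   ] y [ 0.998 -0.066  0.005] yaw_y -3.8
jig frame tcp mm [  0.2 114.9]
tool shift [ 0.     -0.0002 -0.0021]
rotvec deg [-0.  -0.4 -0.3]
pad off [-1.5 -1.2]
hole [286.7 256.3] [ 29  31 353] off(centroid) [ 1.7 -0.9] off(bbox) [0.9 0.4]
slot [329.6 260. ] [ 32  23 492] off(centroid) [-1.5 -0.3] off(bbox) [-1.8 -0.1]
dyaw deg -1.83
```

View pics/t4.png

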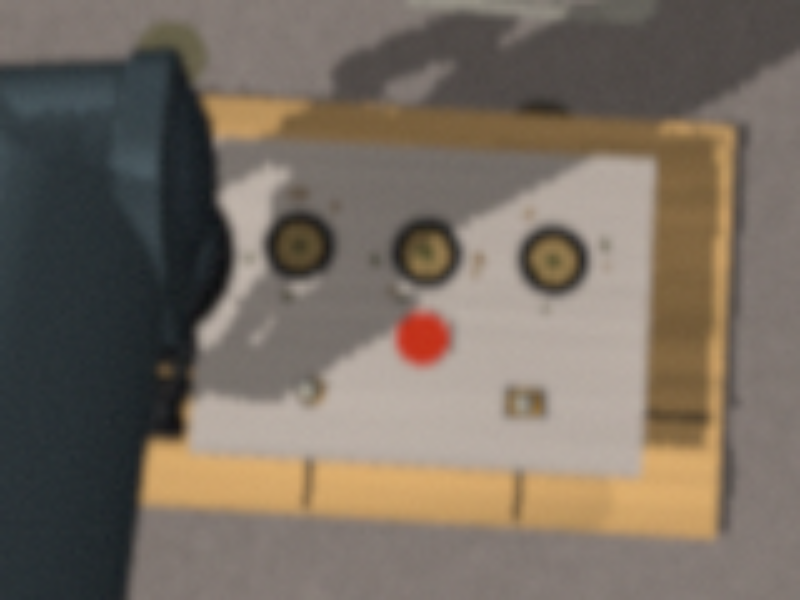

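Call:
send_rows(deltas=[[0,0,0,0,0,-0.012,-1],[0,0,0,0,0,-0.006,-1],[0,0,0,-0.05,0,-0.02,0],[0,0,0,-0.05,0,-0.05,1],[0,0,0,0,0,-0.05,1]])

```text
clock: 4.47
eef_pos: [0.6062, 0.2828, 0.1264]
ee_rot: [0.481, 0.52, 0.479, -0.519]
ft_force: [0.3, 0.3, 0.9]
grip_width: 0.0323
```

```bash
python3 - <<'E'
from h import *
p,d=r.grab_frame("top");np.save("t5.npy",p);feats(p,.035,.037);meas(p,.035,.035);meas(p);cv2.imwrite("pics/t5.png",cv2.resize(p[180:300,225:385,::-1],None,fx=5,fy=5,interpolation=cv2.INTER_CUBIC))
m=r.camera_model("top");T=m["world_from_camera"]
v,u=np.mgrid[205:290,250:372];z=d[205:290,250:372]
P=np.stack([(u-m["cx"])/m["fx"]*z,-(v-m["cy"])/m["fy"]*z,-z],-1)@T[:3,:3].T+T[:3,3];P=P[z>0]
J=np.c_[(P[:,:2]-C0)@Rm(A0),P[:,2]]
for x in(-.065,-.03,0,.05,.068):
  print(x,[round(float(1e3*np.median(J[(abs(J[:,0]-x)<.006)&(abs(J[:,1]-y)<.006),2])),1) for y in(-.09,-.03,.03,.09)])
p,d=r.grab_frame("scene");cv2.imwrite("pics/s5.png",cv2.resize(p[180:310,245:405,::-1],None,fx=4.5,fy=4.5,interpolation=cv2.INTER_CUBIC))
status([*jw(-.016,0),.12],-3.8)
E
```

```text
pad off [-0.9 -1.6]
hole [288.2 258.2] [ 14  21 211] off(centroid) [-1.8 -4. ] off(bbox) [-1.7 -4.1]
slot [329.9 260. ] [ 32  23 484] off(centroid) [-0.9 -1.2] off(bbox) [-1.1 -0.8]
dyaw deg 0.52
mask c [0.5883 0.0361] yaw -3.76 res mm [[-0.5, 0.2], [-1.8, 1.9], [2.1, 2.0], [2.5, -2.5], [-2.4, -1.5]]
err in jig mm [-0.4 -1.7] dyaw deg 0.04
hole off in jig mm [-0.5 -1.7]
slot off in jig mm [-0.4 -1.7]
mask c [0.5879 0.036 ] yaw -3.71 res mm [[-1.0, 0.2], [-1.2, 1.9], [1.8, 3.3], [2.1, -4.1], [-1.7, -1.3]]
err in jig mm [-0.8 -1.9] dyaw deg 0.09
hole off in jig mm [-0.9 -1.9]
slot off in jig mm [-0.7 -1.9]
-0.065 [36.0, 34.6, 34.8, 34.6]
-0.03 [34.5, 35.4, 34.8, 34.7]
0 [34.4, 35.7, 35.1, 35.1]
0.05 [35.4, 35.2, 35.2, 35.3]
0.068 [35.2, 35.3, 34.7, 35.2]
t 4.58 tcp [0.6017 0.2919 0.1225] w 0.0165 f [-0.73  1.25 -0.35] q7 -0.35
x [-0.004  0.002 -1.   ] y [ 0.998 -0.065 -0.004] yaw_y -3.7
jig frame tcp mm [ -4.  254.4]
tool shift [ 0.002  -0.0123  0.2543]
rotvec deg [ 0.1 -0.1  0.2]
```

View pics/t5.png

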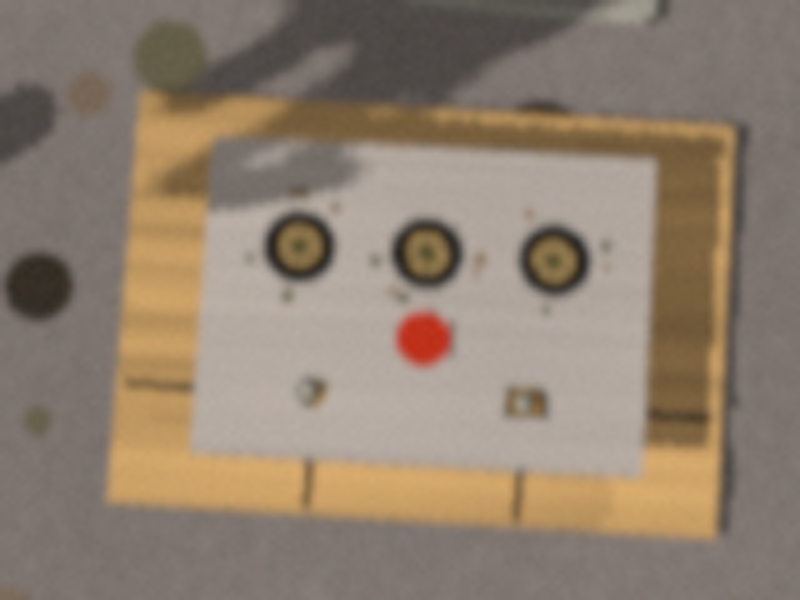

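View pics/s5.png

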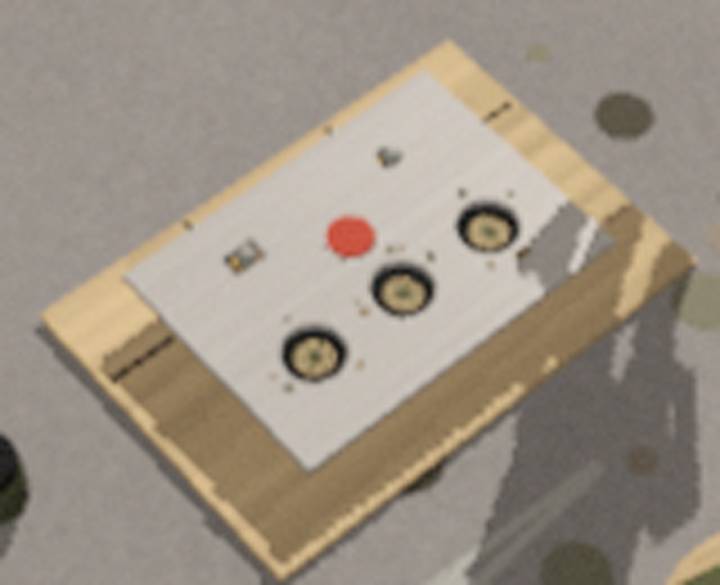

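Call:
send_rows(deltas=[[0,0,0,0,-0.003,0.06,1],[0,0,0,0,-0.003,0.06,1],[0,0,0,0,-0.003,0.06,1],[0,0,0,0,-0.003,0.05,1],[0,0,0,0,0,0.02,1],[0,0,0,0,0,0,1]])

```text
clock: 5.32
eef_pos: [0.5716, 0.0403, 0.1198]
ee_rot: [-0.484, -0.512, -0.488, 0.515]
ft_force: [-0.1, 0.3, -0.7]
grip_width: 0.0001
```

```bash
python3 - <<'E'
from h import *
status([*jw(-.016,-.0015),.065],-3.8)
E
```

```text
t 5.33 tcp [0.5716 0.0403 0.1198] w 0.0001 f [-0.07  0.35 -0.74] q7 0.03
x [-0.006  0.001 -1.   ] y [ 0.998 -0.056 -0.006] yaw_y -3.2
jig frame tcp mm [-17.3   1.3]
tool shift [0.0547 0.0016 0.0029]
rotvec deg [ 0.6 -0.   0.4]
```

Call:
send_rows(deltas=[[0.6,0,0.4,0.03,0.001,0.002,1],[0,0,0,0.02,0,0,1],[0,0,0,0,0,0,1],[0,0,0,0.001,0,0,1]])

```text
clock: 5.82
eef_pos: [0.5736, 0.0443, 0.0675]
ee_rot: [0.484, 0.516, 0.485, -0.513]
ft_force: [0.5, -0.3, 0.1]
grip_width: -0.0001
```

```bash
python3 - <<'E'
from h import *
status([*jw(-.016,-.0015),.060],-3.8)
E
```

```text
t 5.83 tcp [0.5736 0.0443 0.0675] w -0.0001 f [ 0.47 -0.28  0.15] q7 0.07
x [ 0.002  0.003 -1.   ] y [ 0.998 -0.06   0.002] yaw_y -3.4
jig frame tcp mm [-15.6   5.5]
tool shift [ 0.0075 -0.0005  0.007 ]
rotvec deg [ 0.4 -0.2 -0.1]
```

Call:
send_rows(deltas=[[0,0,0,0.003,0,0.006,1],[0,0,0,0.002,0,0,1],[0,0,0,0.001,0,0,1]])

```text
clock: 6.2
eef_pos: [0.5748, 0.0388, 0.0629]
ee_rot: [0.485, 0.517, 0.485, -0.512]
ft_force: [0.5, -0.6, -0.4]
grip_width: -0.0001
```

Call:
send_rows(deltas=[[0,0,0,0.001,0,0,1],[0,0,0,0.001,0,0,1]])

```text
clock: 6.45
eef_pos: [0.5751, 0.0387, 0.0611]
ee_rot: [0.485, 0.517, 0.485, -0.512]
ft_force: [-0.7, 0.7, -0.3]
grip_width: 0.0002
```

Call:
send_rows(deltas=[[0,0,0,0.001,0,0,1],[0,0,0,0.001,0,0,1]])

```text
clock: 6.7
eef_pos: [0.5751, 0.0387, 0.0592]
ee_rot: [0.485, 0.517, 0.485, -0.512]
ft_force: [-2.1, -0.6, 7.1]
grip_width: -0.0003
```

Call:
send_rows(deltas=[[0,0,0,0.001,0,0,1]])

```text
clock: 6.82
eef_pos: [0.5752, 0.0387, 0.0592]
ee_rot: [0.485, 0.517, 0.485, -0.512]
ft_force: [-3.4, 0.7, 10.9]
grip_width: -0.0001
```

```bash
python3 - <<'E'
from h import *
p,d=r.grab_frame("scene");cv2.imwrite("pics/s6.png",cv2.resize(p[130:310,245:445,::-1],None,fx=3.3,fy=3.3,interpolation=cv2.INTER_CUBIC));status()
p,d=r.grab_frame("top");cv2.imwrite("pics/t6.png",cv2.resize(p[180:300,225:385,::-1],None,fx=5,fy=5));
for i in range(6): r.grab_frame("top")
status()
E
```

```text
t 6.88 tcp [0.5752 0.0387 0.0592] w 0.0003 f [-2.33  1.06  6.56] q7 0.09
x [ 0.005  0.005 -1.   ] y [ 0.998 -0.059  0.005] yaw_y -3.4
jig frame tcp mm [-13.7  -0. ]
t 7.22 tcp [0.5752 0.0387 0.0592] w 0.0001 f [-2.18  0.    7.07] q7 0.09
x [ 0.005  0.005 -1.   ] y [ 0.998 -0.059  0.005] yaw_y -3.4
jig frame tcp mm [-13.6   0. ]
```

View pics/s6.png

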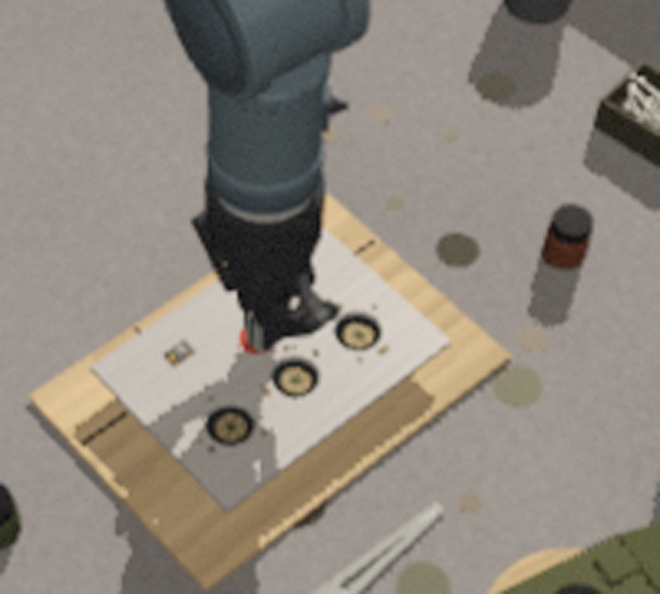

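The picture shows the closed fingertips on the red pad at about (257, 340). The mask is flat, with the pin still through the slot at (178, 352). The force holds steady at about 7 N.

```bash
python3 -c "
from rig import r
print(r.finish_job())"
```

```text
the job is handed in; nothing more can be done
None
```

The mask is seated over both pins and was held down with about 7 N when I handed the job in, at about 7.2 s. I pushed its +y edge with both open fingertips, which squared it to the jig and slid it about 20 mm until the hole and slot dropped over the pins. Then I closed the fingers and pressed on the red pad.

**Seating:** with the arm clear, the depth image put the mask's top at 34.4–36.0 mm all over, against 35 mm for a flat fit. Both pins showed through their openings, and all three windows sat centred on their wheels.

**Offset:** from the mask's corners and pad, the hole and slot were each about -0.5 mm in x and -1.7 mm in y from the seated position. That is roughly the hole's free play plus calibration error. The yaw error was about 0.04°.

**Pressing:** the upward force on the tool was 6.6 to 7.1 N over the last 0.35 s before hand-in. I did not repeat the seating measurement while pressing. The last scene picture still showed the mask flat with the pin through the slot; the arm hid the hole.

**Disagreeing check:** my automatic hole detector disagreed. It gave (-1.8, -4.0) mm for the hole, because the bright pin inside it hid part of the dark opening. While the mask was being pushed, shadows also threw it off. I relied on the corner and pad fit, the slot and the pictures instead.

I did not measure the other objects for movement. The arm touched nothing else that I could see, and no unexpected force showed up.

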